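# Find the turntable's thumb notch by feel and press the lock

## Robot

A 6-joint arm with a two-finger parallel gripper is mounted at the origin on the work surface. World frame = base frame: x ahead of the robot, y to its left, z up, the work surface at z = 0. Lengths are in mm, angles in rad, forces in N, time in s.
With the tool pointing down it reaches from about 275 to 1000 mm from the base axis. Payload 8.4 kg.
Tool frame: the origin (TCP) lies on the mounting face of the last link; the fingertips stand 173 mm ahead of it and the grasp point (between the pads) lies 155 mm ahead of it; z points along the fingers, y is the direction in which the jaws open and shut (so a half turn about z gives the same grasp; the last joint's range is limited). The gripper opens to 85 mm and grips with 20 to 120 N. Pads are 22 mm wide; open, the fingers measure 114 mm over their backs; the gripper's body (76 mm by 85 mm) begins 54 mm behind the grasp point. The pads swing forward as they close: fully open they stand 13 mm farther back than shut.
Start: joints at [1.242, 0.353, 1.633, -0, 1.155, -0.002], TCP at [200.633, 591.926, 404.681] pointing down, gripper open.
Joint ranges: [-2.63, 2.63], [-0.92, 2.1], [0.06, 2.66], [-1.3, 4.44], [0, 2.69], [-3.02, 3.02]. Speed limits (rad/s): [2.22, 2.22, 2.79, 3.14, 3.14, 3.14].

## Interface

Orientations are given as [roll, pitch, yaw] about the fixed x, y, z axes, in that order (R = Rz(yaw) Ry(pitch) Rx(roll)).
In Python, from rig import readout, imaging, ticket gives the robot as it stands.
- The arm moves only by the tool step_arm, never from a script. Its argument "deltas" is a list of rows, each an object with "translation": the shift along the tool's x, y, z in cm, a list of three; "rot": the turn, a rotation vector about the tool's x, y, z in rad, a list of three. In form: [{"translation": [x, y, z], "rot": [rx, ry, rz]}, ...]. A call has 1 to 8 rows; each row is the pose to reach, as a shift and turn from the pose commanded when the call began, along the tool's axes at that moment; what a row does not reach only later rows make up. A row lasts 1/8 s, in which the tool goes at most 62.5 mm and 10.7 degrees, less where a joint would pass 70% of its speed; a pose out of reach is approached as far as the arm can. A call with a gripper value outside its range is refused whole. "grip" is the closure in counts, from 0 (fully open) to 255 (shut), set as the call begins (left out, the last holds). The fingers move at their own pace and stop on an object; "squeeze" is the grip in N (left out, the last holds). Time passes only in rows, so rows that repeat a pose let the fingers close. It gives the time, the measured TCP pose, the force and the opening at its end, in the units of the state.
- readout.sense(): the state, without advancing time (a new reading comes with each control period).
- imaging.grab_frame(name): name is "scene" or "top"; returns a dict with "image" (400x640x3 uint8, red, green, blue), "camera_matrix" (3x3 intrinsics, pixels), "k1" (the pictures are not rectified: a ray, as slopes to the right and down, at radius r is drawn at 1 + k1 r^2 times it, then the intrinsics apply), "world_to_cam" (4x4, takes a point from world to camera coordinates). Camera axes: x right, y up, looking along -z (the intrinsics and any distortion apply to the point x, -y, -z); pixel columns grow to the right and rows downward; lengths in mm; the calibration is good to about 2 mm. A picture is of the moment at which its call begins. There is no depth.
- ticket.sign_off(): hands the job in, once; it reports no verdict.
The state is a dict: "clock": time; "qpos": joint angles; "qvel": joint speeds; "joint_efforts": joint torques, N m; "eef_pos": TCP position; "tcp_rot": TCP orientation; "contact_force": force on the tool from outside, world axes, zero at the start; "wrist_torque": the same for the moment, N m; "opening": opening from 0.0 (shut) to 1.0 (fully open).
Only numpy, scipy, OpenCV 4.12 (cv2) and the standard library are available. Lean on these libraries where they do the work, as an engineer would, in place of code of your own. Each camera call takes 0.05 s, during which the arm holds its last target.

## Task

Lock the bonsai turntable so that the tree can be wired: start round at its left or right side, run a fingertip along the platter's rim towards the front (the side facing you) until you find the thumb notch, then press the brass button inside the notch fully down and take your hand away. Leave the tree facing as it does, and leave the pot, the pliers, the wire spool and the paste jar where they are; nothing is to be picked up.

Things in the scene. Friction and masses are not known exactly. Their poses are not given: they have to be found in the camera images.
- stand: Fixed cast-iron foot of a bonsai turntable, carrying the round dark grey platter. Origin: centre of its underside on the bench, on the turning axis; axes parallel to the world's. The platter is a disc of 300 mm diameter, its flat top 90 mm above the origin, its upright rim face from 64 to 90 mm; just below it a fixed flange of 284 mm diameter. The rim is plain all round but for one thumb notch.
- platter_top (a point): Turning axis at the platter's top, 90 mm above the bench. The notch, open upwards and outwards, is 60 mm wide at the rim (46 mm at its back), 34 mm deep towards the axis, its floor 17 mm below this point. Its place differs each time and is not listed: its middle is anywhere within 26 degrees either side of the rim point straight towards -x (the robot's side). Find it by feel or by eye.
- lock (a joint): Lock button, m: 0 = up, 0.006 = fully down. Brass disc of 26 mm diameter in the middle of the notch, its centre 133 mm from the turning axis (17 mm in from the rim); its flat top is 9 mm below the platter's top when up. It slides straight down with about 4 N, its pin gripping the flange over the last half millimetre; it stays where it is left and does not spring back.
- turntable (a joint): Angle of the platter, rad, since the start (0 at the start, positive anticlockwise from above); it says nothing about where the notch is. The bearing is stiff: about 10 N along the rim would turn it, less will not.
- pot: Round terracotta bowl with a small larch, standing loose in the middle of the platter, about 2.5 kg. Origin: centre of the bowl's underside, 90 mm above the bench. Bowl 188 mm in diameter, 50 mm high; the trunk leans away from the robot to 210 mm above the origin, the soft foliage reaching about 160 mm out on that far side and 112 mm to the sides, none on the robot's side.
- pliers: Black steel wire pliers lying flat on the bench between the robot and the turntable, 205 mm long, 72 mm wide, 15 mm high. Origin: on the bench, 30 mm behind the pivot on the centre line, x towards the jaws.
- spool: White spool of copper wire lying flat, 72 mm in diameter, 40 mm high. Origin: centre of its underside.
- jar: Small grey jar of cut paste with a green cap, 62 mm in diameter, 55 mm high. Origin: centre of its underside.

How it is judged (in metres and radians):
On the way, in this order (a step that is already met when the one before it is completed fails the run):
1. a fingertip touches the platter's rim round at its left or right side (hand at least 120 mm to the side of the turning axis), the button still up (contact force between the fingers and stand above 0.2 N and (y of the grasp point in the frame of stand above 0.12 m or y of the grasp point in the frame of stand below -0.12 m) and value of joint lock below 0.001 m).
2. it is still on the rim nearer the front (hand 70 to 118 mm to the side of the axis), the button still up (contact force between the fingers and stand above 0.2 N and y of the grasp point in the frame of stand between -0.118 and 0.118 m and (y of the grasp point in the frame of stand above 0.07 m or y of the grasp point in the frame of stand below -0.07 m) and value of joint lock below 0.001 m).
3. the button in the notch is pressed fully down (value of joint lock above 0.005 m), for 0.2 s.
At the end, for the whole second after the job is handed in: The button is at least 5 of its 6 mm down and stays down with the hand away; the platter stands within 0.15 rad of where it was and is still; pot upright within 0.1 rad, and pot, pliers, spool and jar each within 25 mm of their starts (value of joint lock above 0.005 m and not (value of joint turntable above 0.15 rad or value of joint turntable below -0.15 rad) and velocity of joint turntable between -0.02 and 0.02 rad/s and angle between pot's own z axis and vertical below 0.1 rad and distance of each of pot, pliers, spool, jar from where it was at the start of the episode below 0.025 m); the robot touches nothing.
It fails at once if the tree is turned by more than 0.15 rad (value of joint turntable above 0.15 rad or value of joint turntable below -0.15 rad).
It fails at once if the pot is shoved more than 25 mm, lifted or tipped (distance of pot from where it was at the start of the episode above 0.025 m or angle between pot's own z axis and vertical above 0.1 rad).
It fails at once if the pliers, spool or jar are moved more than 25 mm or picked up (distance of any of pliers, spool, jar from where it was at the start of the episode above 0.025 m).
It also fails if it takes over 72 s, if anything falls off the work surface, if the arm or the gripper's body presses on something with over 40 N, if the wrist force passes 120 N, or if a joint passes its speed limit or range.

## Working session

There is one attempt and no reset: what is moved stays moved. The work goes in short steps, Python scripts to look and compute and a tool call to move; the robot and the scene stay as the last step left them, time stands still between calls to the robot, and variables do not carry over. Pictures are saved under pics/ and viewed, and the job is handed in when it is done.

Besides the shell and the picture viewer there is one more tool, called after "Request:" as a command line: name --argument value ..., lists and objects as JSON in quotes. step_arm: Moves the arm, as the interface text tells. Its arguments: {"type":"object","properties":{"deltas":{"type":"array","items":{"type":"object","properties":{"translation":{"type":"array","items":{"type":"number"}},"rot":{"type":"array","items":{"type":"number"}}}}},"grip":{"type":"number"},"squeeze":{"type":"number"}},"required":["deltas"]}

```bash
mkdir -p pics; ls; python3 - <<'E'
from rig import readout, imaging
import cv2
print(readout.sense())
for n in("scene","top"):
    f=imaging.grab_frame(n); cv2.imwrite(f"pics/{n}0.png",f["image"][:,:,::-1]); print(f["camera_matrix"],f["k1"],f["world_to_cam"])
E
```

```text
pics
{'clock': 0.0, 'qpos': array([ 1.24162121e+00,  3.53644543e-01,  1.63416450e+00,  3.39105181e-06,
        1.15520154e+00, -2.41217684e-03]), 'qvel': array([ 1.96155375e-04,  3.98129193e-05, -8.05006924e-04, -5.46018974e-04,
        1.94830101e-03, -1.16917035e-03]), 'joint_efforts': array([-2.07309895e-03, -6.05248618e+01, -3.42054141e+01, -1.86331836e-04,
        9.48088156e-03,  3.31952833e-05]), 'eef_pos': array([200.5381397 , 591.69130979, 403.95076924]), 'tcp_rot': array([-3.14017474e+00, -6.52073123e-06,  2.81482834e+00]), 'contact_force': array([-0.17521254, -0.98783116, -0.36985865]), 'wrist_torque': array([-0.03340037, -0.02757881, -0.01062174]), 'opening': 0.9989573879789404}
[[384.96268449   0.         317.59606158]
 [  0.         384.96268449 201.19629192]
 [  0.           0.           1.        ]] -0.04387800723750524 [[ 9.94502319e-01 -1.04558133e-01 -5.72143605e-03 -5.67593571e+02]
 [ 8.46524254e-02  7.70604761e-01  6.31666265e-01 -9.69503005e+01]
 [-6.16368796e-02 -6.28677898e-01  7.75219321e-01 -1.06772565e+03]
 [ 0.00000000e+00  0.00000000e+00  0.00000000e+00  1.00000000e+00]]
[[518.04499968   0.         323.48020323]
 [  0.         518.04499968 206.10638669]
 [  0.           0.           1.        ]] -0.13877235886475034 [[-1.29944337e-02 -9.99913482e-01 -2.04283080e-03 -4.67628179e+00]
 [ 9.95556539e-01 -1.31283151e-02  9.32460415e-02 -5.67363474e+02]
 [-9.32647929e-02 -8.22074061e-04  9.95641001e-01 -1.40743987e+03]
 [ 0.00000000e+00  0.00000000e+00  0.00000000e+00  1.00000000e+00]]
```

View pics/scene0.png

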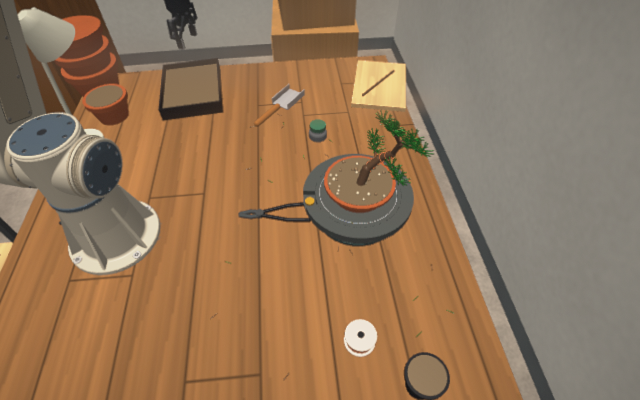

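View pics/top0.png

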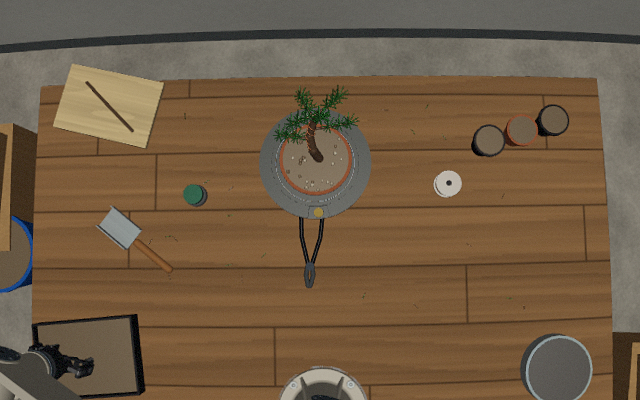

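The top view shows the platter centred near (315,164). The notch with its brass button is at about (318,212), the pliers below it at (310,250), the jar at (195,195) and the spool at (448,183). Next I'll measure these.

```bash
cat > h.py <<'E'
import numpy as np, cv2
from rig import readout, imaging
def proj(f,P):
    P=np.atleast_2d(P); W=f["world_to_cam"]; c=P@W[:3,:3].T+W[:3,3]
    s=np.c_[c[:,0]/-c[:,2], -c[:,1]/-c[:,2]]; r2=(s**2).sum(1,keepdims=True)
    s=s*(1+f["k1"]*r2); K=f["camera_matrix"]; return s*[K[0,0],K[1,1]]+[K[0,2],K[1,2]]
def back(f,uv,z):
    K=f["camera_matrix"]; d=np.array([(uv[0]-K[0,2])/K[0,0],(uv[1]-K[1,2])/K[1,1]]); s=d.copy()
    for _ in range(20): s=d/(1+f["k1"]*(s@s))
    W=f["world_to_cam"]; R=W[:3,:3]; o=-R.T@W[:3,3]; v=R.T@np.array([s[0],-s[1],-1]); return o+v*(z-o[2])/v[2]
E
python3 - <<'E'
from h import *
F={}
for n in("scene","top"):
    f=F[n]=imaging.grab_frame(n); im=f["image"].astype(int); r,g,b=im[...,0],im[...,1],im[...,2]
    m=(r>130)&(g>100)&(b<90)&(r-b>80)
    x0,y0,x1,y1=(300,190,320,210) if n=="scene" else (305,200,330,222)
    ys,xs=np.nonzero(m[y0:y1,x0:x1]); uv=(xs.mean()+x0,ys.mean()+y0); print(n,len(xs),uv,back(f,uv,81))
f=F["top"]; 
for nm,uv,z in [("left",(259.5,163),90),("right",(371.5,163),90),("front",(316,219),90),("pliers tip",(309,287),8),("jar",(194,194),55),("spool",(448,183),40)]:
    print(nm,back(f,uv,z))
cv2.imwrite("pics/topz.png",cv2.resize(f["image"][80:300,230:400,::-1],None,fx=3.5,fy=2.7,interpolation=cv2.INTER_CUBIC)) if 0 else cv2.imwrite("pics/topz.png",cv2.resize(f["image"][80:295,170:460,::-1],None,fx=2.7,fy=2.7,interpolation=cv2.INTER_CUBIC))
g=F["scene"]; cv2.imwrite("pics/scz.png",cv2.resize(g["image"][100:260,225:445,::-1],None,fx=3.5,fy=3.5,interpolation=cv2.INTER_CUBIC))
E
```

```text
scene 109 (np.float64(305.4770642201835), np.float64(199.73394495412845)) [538.79045347   5.36196521  81.        ]
top 60 (np.float64(318.05), np.float64(212.01666666666668)) [546.55269585   2.49872718  81.        ]
left [679.35352798 157.45317983  90.        ]
right [ 675.24476962 -141.90643319   90.        ]
front [527.39238259   8.02854847  90.        ]
pliers tip [344.2176112   30.99402727   8.        ]
jar [602.6400346  342.78099333  55.        ]
spool [ 625.83874446 -358.52201478   40.        ]
```

View pics/topz.png

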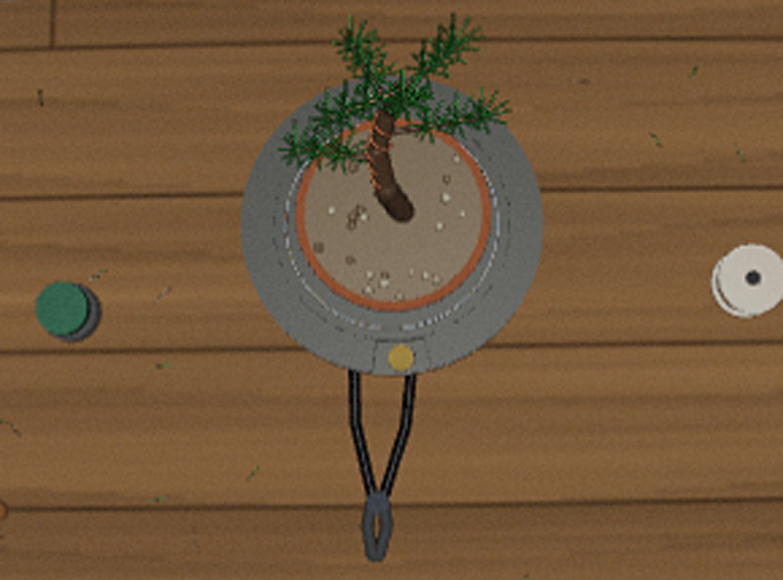

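View pics/scz.png

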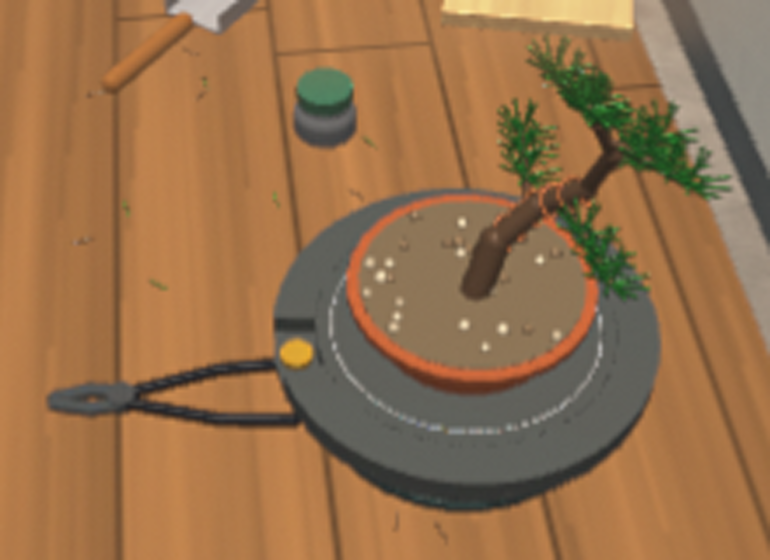

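```bash
python3 - <<'E'
from h import *
from scipy.optimize import least_squares
F={n:imaging.grab_frame(n) for n in("scene","top")}
f=F["scene"]; im=f["image"].astype(int); 
m=((im[...,0]-im[...,2]>110)&(im[...,1]>140)).astype(np.uint8)[190:212,298:322]
n,l,s,c=cv2.connectedComponentsWithStats(m); print(s,c+[298,190])
for i in range(1,n):
    if s[i][4]>30: print(back(f,c[i]+[298,190],81))
# grey platter top edge fits
T=np.linspace(0,2*np.pi,721)
for n,f in F.items():
    g=cv2.GaussianBlur(f["image"],(3,3),0).astype(float); sat=g.max(2)-g.min(2)
    def edge(c):
        pts=[]
        for t in np.linspace(-np.pi,np.pi,180):
            rr=np.arange(138,164,.5); P=np.c_[c[0]+rr*np.cos(t),c[1]+rr*np.sin(t),0*rr+90]; uv=proj(f,P).astype(np.float32)
            v=cv2.remap(sat.astype(np.float32),uv[:,0],uv[:,1],cv2.INTER_LINEAR).ravel()
            if v[:6].mean()<25 and v[-6:].mean()>40:
                k=np.argmax(v>(v[:6].mean()+v[-6:].mean())/2); pts.append((P[k,0],P[k,1]))
        return np.array(pts)
    c=np.array([678.,7.])
    for _ in range(4):
        p=edge(c); s=least_squares(lambda q:np.hypot(p[:,0]-q[0],p[:,1]-q[1])-q[2],[*c,150],loss="soft_l1"); c=s.x[:2]
    print(n,len(p),s.x)
E
```

```text
[[  0   0  24  22 481]
 [  7   7   9   7  47]] [[309.53430353 200.53014553]
 [309.14893617 200.19148936]]
[548.52278757   2.68264706  81.        ]
scene 119 [ 6.77260677e+02 -6.62681397e-01  1.52528125e+02]
top 151 [679.29502295   9.91389022 150.62639134]
```

```bash
python3 - <<'E'
from h import *
for n,(y0,y1,x0,x1) in (("scene",(140,260,280,430)),("top",(95,230,240,390))):
    f=imaging.grab_frame(n); k=5
    im=cv2.resize(np.ascontiguousarray(f["image"][y0:y1,x0:x1,::-1]),None,fx=k,fy=k,interpolation=cv2.INTER_CUBIC)
    for cy,col in((8,(0,255,255)),(3,(255,255,0))):
        t=np.linspace(0,2*np.pi,300); P=np.c_[679+150*np.cos(t),cy+150*np.sin(t),0*t+90]
        q=((proj(f,P)+.5-[x0,y0])*k-.5).astype(np.int32); cv2.polylines(im,[q],True,col,1)
    cv2.imwrite(f"pics/ov_{n}.png",im)
E
```

```text
(no output)
```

View pics/ov_scene.png

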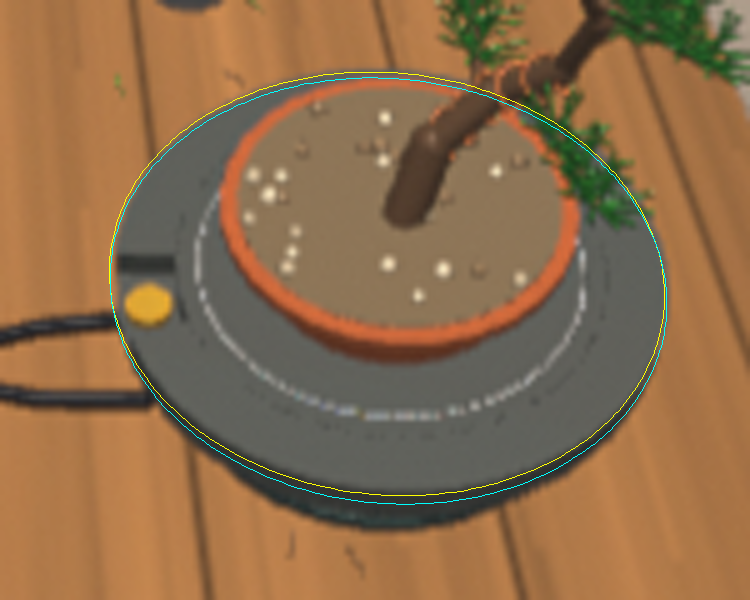

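View pics/ov_top.png

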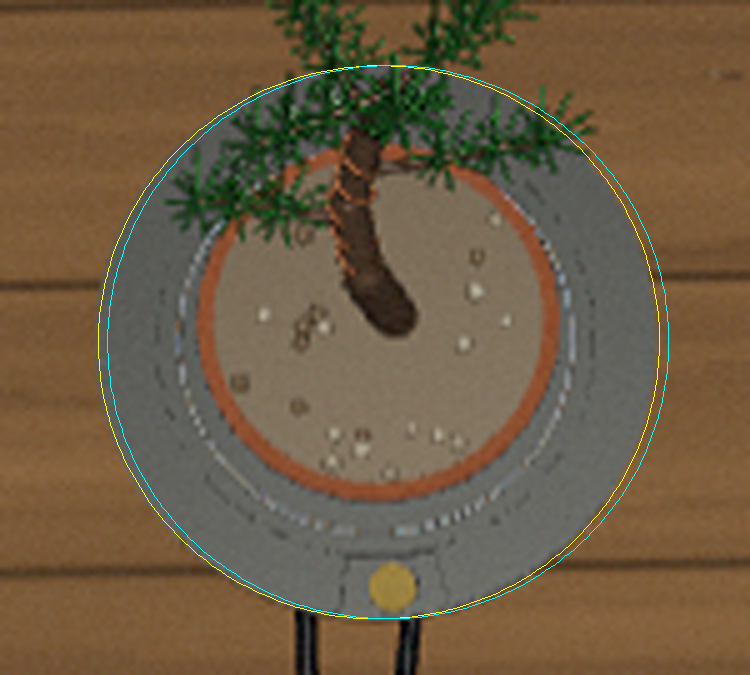

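The centre is about (679,7) and the notch button about (547,2.6), and both cameras agree on that. I'll square the tool to the world axes and close the fingers.

Request:
step_arm --deltas '[{"translation": [0,0,0],"rot": [0,0,-0.11]},{"translation": [0,0,0],"rot": [0,0,-0.22]},{"translation": [0,0,0],"rot": [0,0,-0.327]},{"translation": [0,0,0],"rot": [0,0,-0.327]},{"translation": [0,0,0],"rot": [0,0,-0.327]}]' --grip 255 --squeeze 20

```text
clock: 1.02
eef_pos: [200.6, 591.9, 404.7]
tcp_rot: [-3.142, 0.0, 3.14]
contact_force: [-0.1, -0.7, 0.4]
opening: -0.003
```

Request:
step_arm --deltas '[{"translation": [-4,-4.4,0],"rot": [0,0,0]},{"translation": [-8,-8.8,0],"rot": [0,0,0]},{"translation": [-12,-13.2,0],"rot": [0,0,0]},{"translation": [-16,-17.6,0],"rot": [0,0,0]},{"translation": [-20,-22,0],"rot": [0,0,0]},{"translation": [-24,-26.4,0],"rot": [0,0,0]},{"translation": [-28,-30.8,0],"rot": [0,0,0]},{"translation": [-31,-34,0],"rot": [0,0,0]}]'

```text
clock: 2.02
eef_pos: [512.1, 250.0, 404.9]
tcp_rot: [3.142, 0.001, 3.139]
contact_force: [0.5, 0.1, 0.2]
opening: -0.001
```

Request:
step_arm --deltas '[{"translation": [-3,-3.5,0],"rot": [0,0,0]},{"translation": [-6.5,-7.0,2],"rot": [0,0,0]},{"translation": [-6.9,-7.6,6],"rot": [0,0,0]},{"translation": [-6.9,-7.6,10],"rot": [0,0,0]},{"translation": [-6.9,-7.6,13],"rot": [0,0,0]},{"translation": [-6.9,-7.6,13],"rot": [0,0,0]},{"translation": [-6.9,-7.6,13],"rot": [0,0,0]}]'

```text
clock: 2.9
eef_pos: [580.2, 176.2, 275.8]
tcp_rot: [3.141, 0.001, 3.141]
contact_force: [-0.6, 0.4, 1.2]
opening: -0.001
```

```bash
python3 - <<'E'
from h import *
p=readout.sense()["eef_pos"]; print(p)
for n,(y0,y1,x0,x1) in (("scene",(100,250,260,450)),("top",(90,230,230,400))):
    f=imaging.grab_frame(n); k=4
    im=cv2.resize(np.ascontiguousarray(f["image"][y0:y1,x0:x1,::-1]),None,fx=k,fy=k,interpolation=cv2.INTER_CUBIC)
    q=((proj(f,p-[0,0,173])[0]+.5-[x0,y0])*k).astype(int); cv2.drawMarker(im,tuple(map(int,q)),(255,0,255),0,12,1)
    cv2.imwrite(f"pics/pre_{n}.png",im)
E
```

```text
[580.22581184 176.21203646 275.82809175]
```

View pics/pre_scene.png

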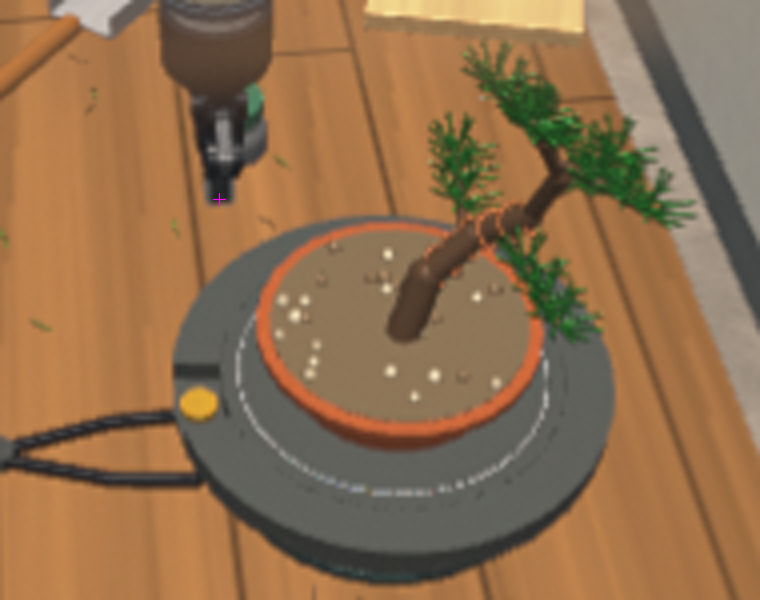

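View pics/pre_top.png

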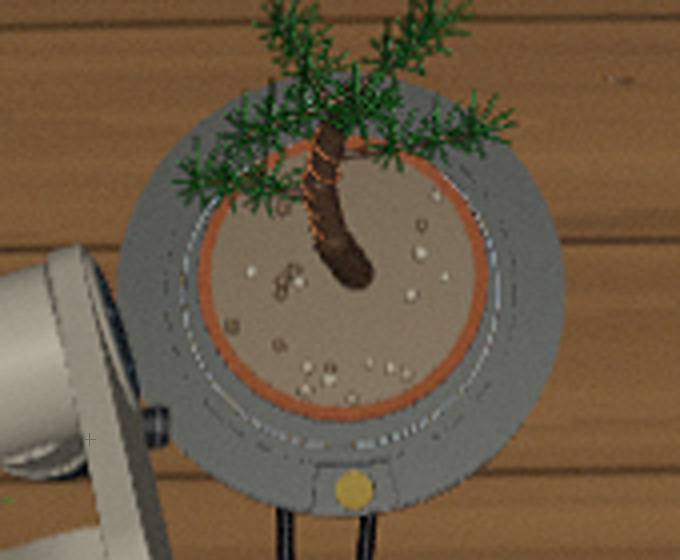

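The scene view shows the fingertip, at (218,198), where the projected marker puts it, clear of the rim. Next I'll lower to rim height and close in slowly.

Request:
step_arm --deltas '[{"translation": [0,0,2],"rot": [0,0,0]},{"translation": [0,0,3.2],"rot": [0,0,0]},{"translation": [0,0,3.2],"rot": [0,0,0]},{"translation": [-0.4,-0.8,3.2],"rot": [0,0,0]},{"translation": [-0.7,-1.3,3.2],"rot": [0,0,0]},{"translation": [-0.7,-1.3,3.2],"rot": [0,0,0]},{"translation": [-0.7,-1.3,3.2],"rot": [0,0,0]}]'

```text
clock: 3.88
eef_pos: [586.8, 162.9, 242.8]
tcp_rot: [3.141, 0.0, 3.141]
contact_force: [-0.3, 0.6, 0.6]
opening: 0.0
```

Request:
step_arm --deltas '[{"translation": [-0.1,-0.17,0],"rot": [0,0,0]},{"translation": [-0.2,-0.34,0],"rot": [0,0,0]},{"translation": [-0.2,-0.34,0],"rot": [0,0,0]},{"translation": [-0.2,-0.34,0],"rot": [0,0,0]}]'

```text
clock: 4.38
eef_pos: [588.7, 159.6, 242.7]
tcp_rot: [3.142, -0.0, -3.141]
contact_force: [-0.8, 0.2, 0.1]
opening: -0.005
```

Expected contact is about 9 mm further, so I'll use 2 mm steps.

Request:
step_arm --deltas '[{"translation": [-0.1,-0.17,0],"rot": [0,0,0]},{"translation": [-0.2,-0.34,0],"rot": [0,0,0]},{"translation": [-0.2,-0.34,0],"rot": [0,0,0]}]'

```text
clock: 4.75
eef_pos: [590.8, 156.0, 242.7]
tcp_rot: [-3.142, 0.0, 3.142]
contact_force: [0.0, 0.1, 0.2]
opening: 0.001
```

Request:
step_arm --deltas '[{"translation": [-0.05,-0.09,0],"rot": [0,0,0]},{"translation": [-0.1,-0.17,0],"rot": [0,0,0]},{"translation": [-0.1,-0.17,0],"rot": [0,0,0]}]'

```text
clock: 5.12
eef_pos: [591.7, 154.5, 242.7]
tcp_rot: [3.142, 0.0, -3.141]
contact_force: [-0.2, -0.7, 0.1]
opening: 0.002
```

Request:
step_arm --deltas '[{"translation": [-0.05,-0.09,0],"rot": [0,0,0]},{"translation": [-0.1,-0.17,0],"rot": [0,0,0]},{"translation": [-0.1,-0.17,0],"rot": [0,0,0]}]'

```text
clock: 5.5
eef_pos: [592.8, 152.7, 242.7]
tcp_rot: [-3.142, 0.0, -3.141]
contact_force: [0.3, -0.1, -0.3]
opening: -0.001
```

Request:
step_arm --deltas '[{"translation": [-0.05,-0.09,0],"rot": [0,0,0]},{"translation": [-0.05,-0.09,0],"rot": [0,0,0]}]'

```text
clock: 5.75
eef_pos: [593.2, 151.8, 242.7]
tcp_rot: [-3.142, -0.0, -3.141]
contact_force: [-0.1, 0.7, -0.1]
opening: 0.006
```

Request:
step_arm --deltas '[{"translation": [-0.05,-0.09,0],"rot": [0,0,0]},{"translation": [-0.05,-0.09,0],"rot": [0,0,0]}]'

```text
clock: 6.0
eef_pos: [593.7, 151.0, 242.7]
tcp_rot: [-3.142, 0.0, -3.141]
contact_force: [-0.2, 0.9, -0.5]
opening: 0.0
```

Request:
step_arm --deltas '[{"translation": [-0.05,-0.09,0],"rot": [0,0,0]},{"translation": [-0.05,-0.09,0],"rot": [0,0,0]}]'

```text
clock: 6.25
eef_pos: [594.2, 150.1, 242.7]
tcp_rot: [3.142, -0.0, -3.141]
contact_force: [0.3, -0.1, 0.7]
opening: 0.001
```

Request:
step_arm --deltas '[{"translation": [-0.05,-0.09,0],"rot": [0,0,0]},{"translation": [-0.05,-0.09,0],"rot": [0,0,0]}]'

```text
clock: 6.5
eef_pos: [594.5, 149.7, 242.7]
tcp_rot: [3.141, -0.001, 3.142]
contact_force: [-1.6, 4.8, 0.7]
opening: 0.0
```

Contact came at about 5 N, with the hand 142 mm to the side. That puts the fingertip corner at radius ~148 mm, as expected. Now I'll slide along the rim towards the front.

Request:
step_arm --deltas '[{"translation": [0.22,-0.13,0],"rot": [0,0,0]},{"translation": [0.44,-0.265,0],"rot": [0,0,0]},{"translation": [0.66,-0.405,0],"rot": [0,0,0]},{"translation": [0.87,-0.545,0],"rot": [0,0,0]}]'

```text
clock: 7.0
eef_pos: [586.0, 143.9, 242.7]
tcp_rot: [3.141, 0.0, -3.141]
contact_force: [-0.1, 4.3, 0.6]
opening: -0.002
```

Request:
step_arm --deltas '[{"translation": [0.21,-0.145,0],"rot": [0,0,0]},{"translation": [0.42,-0.295,0],"rot": [0,0,0]},{"translation": [0.63,-0.45,0],"rot": [0,0,0]},{"translation": [0.83,-0.605,0],"rot": [0,0,0]},{"translation": [1.03,-0.765,0],"rot": [0,0,0]},{"translation": [1.23,-0.93,0],"rot": [0,0,0]}]'

```text
clock: 7.75
eef_pos: [573.6, 134.1, 242.7]
tcp_rot: [-3.141, -0.0, -3.141]
contact_force: [-0.4, 1.9, -0.6]
opening: 0.003
```

Request:
step_arm --deltas '[{"translation": [0.17,-0.2,0],"rot": [0,0,0]},{"translation": [0.362,-0.372,0],"rot": [0,0,0]},{"translation": [0.55,-0.55,0],"rot": [0,0,0]},{"translation": [0.74,-0.723,0],"rot": [0,0,0]},{"translation": [0.92,-0.905,0],"rot": [0,0,0]},{"translation": [1.102,-1.085,0],"rot": [0,0,0]},{"translation": [1.28,-1.275,0],"rot": [0,0,0]},{"translation": [1.452,-1.462,0],"rot": [0,0,0]}]'

```text
clock: 8.75
eef_pos: [559.1, 119.6, 242.7]
tcp_rot: [-3.141, 0.0, -3.141]
contact_force: [-0.2, 1.0, 0.3]
opening: -0.006
```

Request:
step_arm --deltas '[{"translation": [0.13,-0.235,0],"rot": [0,0,0]},{"translation": [0.275,-0.437,0],"rot": [0,0,0]},{"translation": [0.44,-0.635,0],"rot": [0,0,0]},{"translation": [0.6,-0.837,0],"rot": [0,0,0]},{"translation": [0.6,-0.837,0],"rot": [0,0,0]}]'

```text
clock: 9.38
eef_pos: [553.1, 111.3, 242.7]
tcp_rot: [-3.141, -0.0, -3.141]
contact_force: [-0.7, 0.1, 0.5]
opening: 0.002
```

Contact has been lost. I'll push inward to find the rim again.

Request:
step_arm --deltas '[{"translation": [-0.04,-0.03,0],"rot": [0,0,0]},{"translation": [-0.08,-0.06,0],"rot": [0,0,0]}]'

```text
clock: 9.62
eef_pos: [553.7, 111.0, 242.6]
tcp_rot: [3.141, -0.001, -3.142]
contact_force: [-3.4, 2.0, 1.0]
opening: -0.0
```

Request:
step_arm --deltas '[{"translation": [-0.04,-0.03,0],"rot": [0,0,0]},{"translation": [-0.04,-0.03,0],"rot": [0,0,0]}]'

```text
clock: 9.88
eef_pos: [553.8, 110.8, 242.5]
tcp_rot: [3.141, -0.002, 3.142]
contact_force: [-4.4, 3.5, 2.3]
opening: 0.002
```

Request:
step_arm --deltas '[{"translation": [0.14,-0.2,0],"rot": [0,0,0]},{"translation": [0.28,-0.4,0],"rot": [0,0,0]},{"translation": [0.42,-0.6,0],"rot": [0,0,0]},{"translation": [0.54,-0.81,0],"rot": [0,0,0]}]'

```text
clock: 10.38
eef_pos: [548.7, 103.2, 242.5]
tcp_rot: [3.14, -0.001, 3.142]
contact_force: [-0.9, 9.6, -1.2]
opening: 0.0
```

Request:
step_arm --deltas '[{"translation": [0.12,-0.21,0],"rot": [0,0,0]},{"translation": [0.24,-0.42,0],"rot": [0,0,0]},{"translation": [0.36,-0.63,0],"rot": [0,0,0]},{"translation": [0.48,-0.84,0],"rot": [0,0,0]}]'

```text
clock: 10.88
eef_pos: [544.2, 95.6, 242.6]
tcp_rot: [3.139, 0.0, 3.141]
contact_force: [-1.7, 13.5, -2.3]
opening: -0.001
```

The force is growing and mostly sideways, so I'll back off and check the platter's angle.

Request:
step_arm --deltas '[{"translation": [0.2,0.2,0],"rot": [0,0,0]},{"translation": [0.6,0.5,0],"rot": [0,0,0]},{"translation": [0.6,0.5,0],"rot": [0,0,0]}]'

```text
clock: 11.25
eef_pos: [538.1, 99.1, 242.7]
tcp_rot: [-3.141, 0.0, -3.141]
contact_force: [0.0, 0.3, 0.2]
opening: 0.002
```

```bash
python3 - <<'E'
from h import *
p=readout.sense()["eef_pos"]; print(p)
for n,(y0,y1,x0,x1) in (("scene",(120,250,260,450)),("top",(90,230,230,400))):
    f=imaging.grab_frame(n); k=4
    if n=="scene":
        im=f["image"].astype(int); m=((im[...,0]-im[...,2]>110)&(im[...,1]>140)).astype(np.uint8)[190:212,298:322]
        _,l,s,c=cv2.connectedComponentsWithStats(m); print(s,[back(f,q+[298,190],81) for q in c[1:]])
    im=cv2.resize(np.ascontiguousarray(f["image"][y0:y1,x0:x1,::-1]),None,fx=k,fy=k,interpolation=cv2.INTER_CUBIC)
    q=((proj(f,p-[0,0,173])[0]+.5-[x0,y0])*k).astype(int); cv2.drawMarker(im,tuple(map(int,q)),(255,0,255),0,12,1)
    cv2.imwrite(f"pics/mid_{n}.png",im)
E
```

```text
[538.05238717  99.11329377 242.74291526]
[[  0   0  24  22 477]
 [  8   9   9   7  51]] [array([549.79344222,  -4.54102707,  81.        ])]
```

View pics/mid_scene.png

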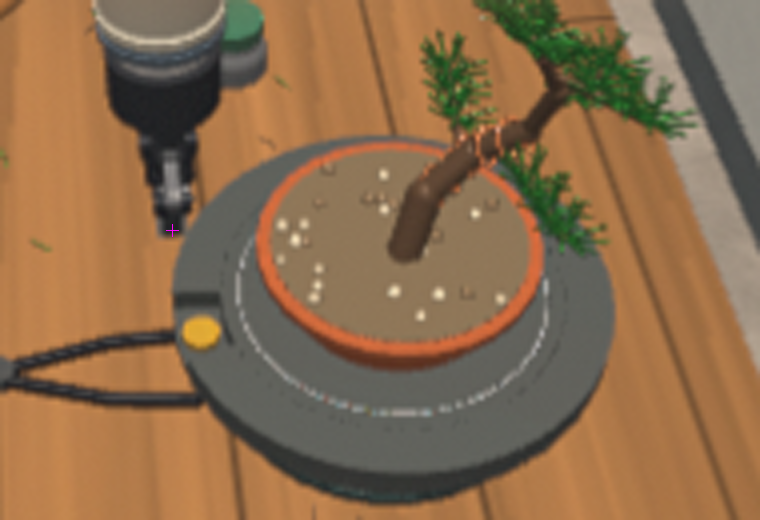

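View pics/mid_top.png

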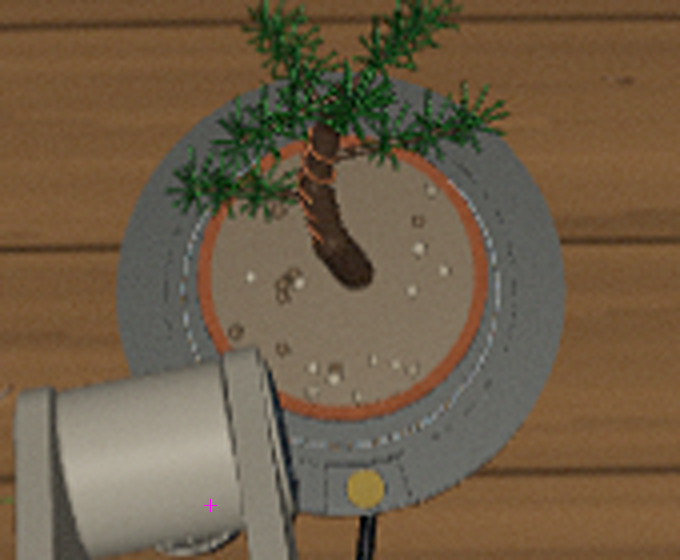

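The platter has turned about 0.055 rad, since the button went from y=2.7 to -4.5. That is within the 0.15 limit, but I won't slide any further. I'll get the button position from both cameras and then press straight down.

```bash
python3 - <<'E'
from h import *
f=imaging.grab_frame("top"); im=f["image"].astype(int); r,g,b=im[...,0],im[...,1],im[...,2]
m=((r>130)&(g>100)&(b<90)&(r-b>80)).astype(np.uint8)[200:224,305:335]
_,l,s,c=cv2.connectedComponentsWithStats(m); print(s,[back(f,q+[305,200],81) for q in c[1:]])
E
```

```text
[[  0   0  30  24 662]
 [ 12   8   9   8  58]] [array([547.32703581,  -4.99084508,  81.        ])]
```

Request:
step_arm --deltas '[{"translation": [0,0,-2],"rot": [0,0,0]},{"translation": [0,0,-4],"rot": [0,0,0]},{"translation": [0,-3,-5],"rot": [0,0,0]},{"translation": [0,-6,-5],"rot": [0,0,0]},{"translation": [-0.4,-9,-5],"rot": [0,0,0]},{"translation": [-0.8,-10.2,-5],"rot": [0,0,0]},{"translation": [-0.8,-10.2,-5],"rot": [0,0,0]}]'

```text
clock: 12.28
eef_pos: [546.6, -3.4, 292.7]
tcp_rot: [3.141, 0.0, 3.14]
contact_force: [-0.1, -0.3, -0.0]
opening: -0.003
```

Both views put the button at about (548,-4.8). I'll descend to just above it, shifting 1.4 mm to the right.

Request:
step_arm --deltas '[{"translation": [0,-0.14,1],"rot": [0,0,0]},{"translation": [0,-0.14,2],"rot": [0,0,0]},{"translation": [0,-0.14,2.8],"rot": [0,0,0]},{"translation": [0,-0.14,3.3],"rot": [0,0,0]},{"translation": [0,-0.14,3.3],"rot": [0,0,0]}]'

```text
clock: 12.9
eef_pos: [546.1, -4.2, 259.2]
tcp_rot: [-3.142, -0.001, -3.141]
contact_force: [-0.0, -0.2, 0.6]
opening: 0.003
```

```bash
python3 - <<'E'
from h import *
p=readout.sense()["eef_pos"]; print(p)
f=imaging.grab_frame("scene"); x0,y0,k=270,150,6
im=cv2.resize(np.ascontiguousarray(f["image"][y0:y0+90,x0:x0+120,::-1]),None,fx=k,fy=k,interpolation=cv2.INTER_CUBIC)
cv2.imwrite("pics/press.png",im)
E
```

```text
[546.09396814  -4.21660445 259.17481626]
```

View pics/press.png

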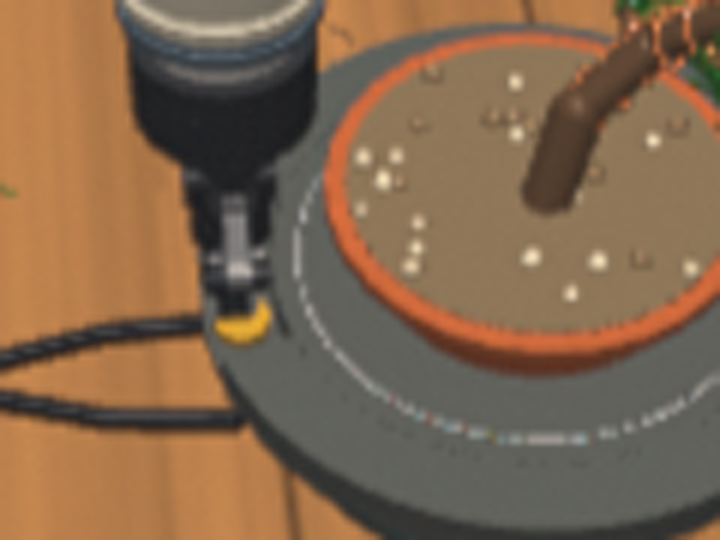

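The picture shows the fingertip at (237,310) over the brass button and inside the notch. Now I'll press.

Request:
step_arm --deltas '[{"translation": [0,0,0.2],"rot": [0,0,0]},{"translation": [0,0,0.4],"rot": [0,0,0]},{"translation": [0,0,0.6],"rot": [0,0,0]},{"translation": [0,0,0.7],"rot": [0,0,0]}]'

```text
clock: 13.45
eef_pos: [546.3, -4.4, 252.8]
tcp_rot: [-3.142, 0.0, -3.141]
contact_force: [-0.4, 0.5, 3.0]
opening: 0.002
```

Request:
step_arm --deltas '[{"translation": [0,0,0.1],"rot": [0,0,0]},{"translation": [0,0,0.2],"rot": [0,0,0]},{"translation": [0,0,0.3],"rot": [0,0,0]},{"translation": [0,0,0.4],"rot": [0,0,0]}]'

```text
clock: 13.95
eef_pos: [546.3, -4.4, 248.8]
tcp_rot: [-3.142, 0.0, -3.141]
contact_force: [-3.3, -0.2, 14.1]
opening: -0.001
```

Request:
step_arm --deltas '[{"translation": [0,0,0.1],"rot": [0,0,0]},{"translation": [0,0,0.15],"rot": [0,0,0]},{"translation": [0,0,0.15],"rot": [0,0,0]},{"translation": [0,0,0.15],"rot": [0,0,0]}]'

```text
clock: 14.45
eef_pos: [546.3, -4.4, 248.6]
tcp_rot: [-3.142, 0.0, -3.141]
contact_force: [-7.5, 0.2, 22.5]
opening: 0.001
```

It hit a hard stop at tip z≈75.6 (75 expected) with 22 N. Retracting to look.

Request:
step_arm --deltas '[{"translation": [0,0,-0.3],"rot": [0,0,0]},{"translation": [0,0,-1.5],"rot": [0,0,0]},{"translation": [0,0,-4],"rot": [0,0,0]},{"translation": [0,0,-8],"rot": [0,0,0]},{"translation": [2,4,-11],"rot": [0,0,0]},{"translation": [5,9,-14],"rot": [0,0,0]},{"translation": [8,14,-16],"rot": [0,0,0]},{"translation": [11,19,-18],"rot": [0,0,0]}]'

```text
clock: 15.45
eef_pos: [435.6, 185.8, 428.1]
tcp_rot: [3.141, 0.001, 3.141]
contact_force: [0.8, 0.4, -0.9]
opening: -0.002
```

Request:
step_arm --deltas '[{"translation": [3,5,0],"rot": [0,0,0]},{"translation": [4,8,0],"rot": [0,0,0]},{"translation": [4,8,0],"rot": [0,0,0]},{"translation": [4,8,0],"rot": [0,0,0]}]'

```text
clock: 15.95
eef_pos: [396.9, 264.2, 426.8]
tcp_rot: [-3.141, -0.0, -3.141]
contact_force: [-0.5, -1.3, 0.7]
opening: -0.001
```

```bash
python3 - <<'E'
from h import *
F={n:imaging.grab_frame(n) for n in("scene","top")}
for n,(x0,y0,w,h) in {"scene":(298,185,24,27),"top":(305,200,30,24)}.items():
    f=F[n]; im=f["image"].astype(int); r,g,b=im[...,0],im[...,1],im[...,2]
    m=((r-b>110)&(g>140)) if n=="scene" else ((r>130)&(g>100)&(b<90)&(r-b>80))
    _,l,s,c=cv2.connectedComponentsWithStats(m[y0:y0+h,x0:x0+w].astype(np.uint8))
    for q,a in zip(c[1:],s[1:,4]): print(n,a,q+[x0,y0],[back(f,q+[x0,y0],z)[:2].round(1) for z in(81,75)])
f=F["scene"]; cv2.imwrite("pics/fin.png",cv2.resize(f["image"][150:240,270:390,::-1],None,fx=6,fy=6,interpolation=cv2.INTER_CUBIC))
cv2.imwrite("pics/fintop.png",F["top"]["image"][:,:,::-1])
E
```

```text
scene 48 [309.91666667 203.85416667] [array([549.4, -10.2]), array([549.7,  -5.4])]
top 58 [320.9137931  211.94827586] [array([546.6,  -5.1]), array([547.1,  -5.1])]
```

View pics/fin.png

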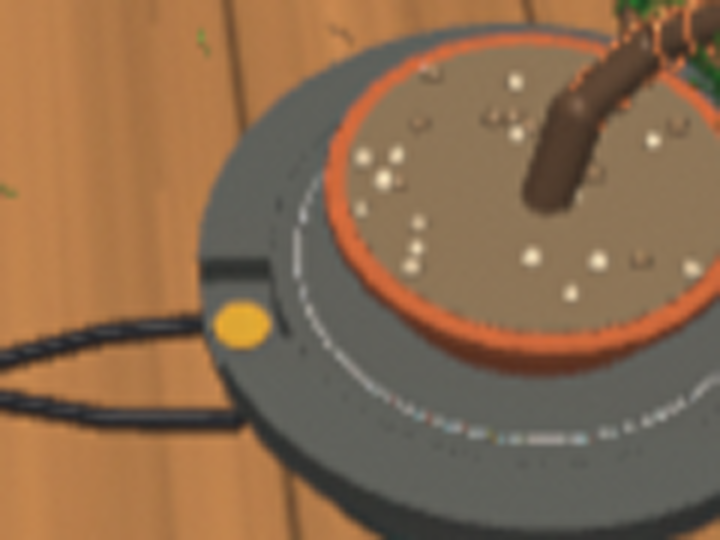

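View pics/fintop.png

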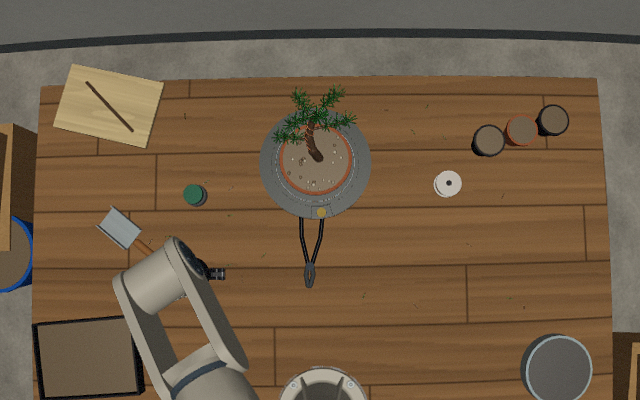

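The button now triangulates to z≈74–75, so it is fully down. The top view shows it hasn't moved sideways, and the pot, pliers (310,250), jar (195,195) and spool (448,183) are where they were. Handing in.

```bash
python3 -c "
from rig import ticket,readout
print(readout.sense()['contact_force']); print(ticket.sign_off())"
```

```text
[-0.57688523  0.13462019  0.31705251]
the job is handed in; nothing more can be done
None
```

The turntable is locked: I pressed the brass button fully down, took the hand clear, and handed the job in at about 16 s. No verdict is reported back.

- **Rim:** The shut fingertips touched the rim on the left side with the hand about 142 mm from the axis. They then ran along it towards the front, with contact still there at about 104 and 89 mm. Contact was lost briefly on the way, and I pushed back in to find the rim again.
- **Notch:** I found it with the cameras, not by feel. I stopped the slide before reaching it, because the side force had risen to 13.5 N.
- **Button:** It went down to a hard stop at 22 N, with the fingertip at about 75.6 mm (75 expected). Afterwards the two cameras put its top at about 74–75 mm, so it is about 6 mm down, and it stayed there with the hand away.
- **Platter turned slightly:** The slide turned the platter by about 0.055 rad, which is not quite "facing as it does" but is within the 0.15 limit. I did not turn it back, and the press did not turn it further.
- **Other items:** In the last pictures the pot, pliers, spool and jar had not visibly moved. The wrist force was near zero.

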